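Right the fallen squeeze bottle against the splash panel

TASK

The big white squeeze bottle has fallen over in front of the splash panel: keeping it on the bench, push its base towards the panel so that its nozzle slides up the panel, until the bottle tips up onto its base. Then, with it standing upright, press its foot lightly home against the blue kerb (about 5 N at the kerb, never 12), square to it and between the red-capped and yellow-capped bottles, and let go. Even while it climbs, never press on the bottle with 25 N or more, and leave the other bottles where they are.

Things in the scene. Friction and masses are not known exactly. Their poses are not given: they have to be found in the camera images.
- bottle_base (a point): Fallen rectangular white squeeze bottle with a blue band; this point is the centre of its flat base. Axes: z runs from base to nozzle, x the short way (70 mm), y the long way (100 mm) of the base. At the start it lies on its broad +x side (this point 35 mm above the bench), nozzle towards the panel, within about 0.12 rad of square to it, the tip 20 to 70 mm short of the panel's slope.
- bottle_mid (a point): Centre of the same bottle, 97.5 mm from the base along its axis; same axes. Body 70 x 100 mm and 120 mm tall, then a shoulder cone to 135 mm, a collar 42 mm wide to 150 mm and a conical nozzle to 195 mm. When its base is pushed, it turns up about the base's lower edge.
- bottle_tip (a point): End of the same bottle's nozzle, 10 mm wide, 195 mm from the base along its axis; same axes. Push the base near the bench (about 15 mm up) with the hand tilted back some 35 degrees, so that the fingertips lead: a push high on the base wedges the nozzle in place.
- bottle: The same bottle as a whole; origin and axes as bottle_base. 0.34 to 0.53 kg, bottom-heavy: centre of mass 44 mm above the base. Once tipped up more than about 51 degrees from lying it settles upright by itself when what holds its base is drawn back briskly; slow grippy fingers drag the base back. Friction on the panel is about 0.16, on the bench about 0.6.
- kerb (a point): Fixed splash panel with a blue kerb: this point is the foot of the kerb's front face, on the bench, in the middle of its 400 mm length. Axes: x points into the panel (the way to push), y along it, z up. The bottle standing home against the kerb has its base centre at x = -35 mm, its x axis (either way) along this x.
- panel: The same fixed panel and kerb; same point and axes. The kerb's front face rises upright for 20 mm at x = 0; from there a smooth slope runs up to x = 50 mm at height 75 mm, and from there the plain metal panel stands upright to a height of 246 mm.
- red_bottle: Bystander: round white bottle with a red cap and nozzle, 60 mm wide, 165 mm tall, standing against the kerb 160 mm to one side of its middle. Origin: centre of its underside.
- yellow_bottle: Bystander: the same bottle with a yellow cap, 160 mm to the other side of the kerb's middle (red and yellow may be swapped). Origin: centre of its underside.
- pigment_bottle: Bystander behind the panel: dark round bottle with white cap, 68 mm wide, 150 mm tall. Origin: centre of its underside.
- dropper_bottle: Bystander behind the panel: amber bottle, 48 mm wide, 130 mm tall. Origin: centre of its underside.
Mind the look-alikes: they are no part of the job. What is shaped like the bottle but orange or purple is not meant.

How it is judged:
On the way, in this order (a step that is already met when the one before it is completed fails the run):
1. the bottle is leaning half up with its top end pressing on the panel (angle between bottle_base's own z axis and vertical between 0.5 and 1.1 rad and contact force between bottle and panel above 0.3 N), for 0.1 s.
2. the bottle stands on its base on the bench (angle between bottle_base's own z axis and vertical below 0.06 rad and height (world z) of bottle_base below 0.006 m), for 0.2 s.
3. standing, its foot is pressed home against the kerb with at least 3 N (angle between bottle_base's own z axis and vertical below 0.1 rad and x of bottle_base in the frame of kerb above -0.039 m and contact force between bottle and panel above 3 N), for 0.05 s.
At the end, for the whole second after the job is handed in: The bottle stands upright on the bench (within 0.06 rad), its foot against the kerb (base centre 31 to 39 mm in front of the kerb's face, so at most 4 mm gap), square to it within 0.1 rad, its centre within 70 mm of the kerb's middle and so between the two capped bottles, at rest and untouched (all of step 2 and x of bottle_base in the frame of kerb between -0.039 and -0.031 m and y of bottle_base in the frame of kerb between -0.07 and 0.07 m and angle between the x axis of bottle_base and the x axis of kerb, either way round below 0.1 rad and linear speed of bottle below 0.02 m/s).
It fails at once if the bottle is pressed harder than 25 N by the robot (contact force between any of the arm, the fingers and bottle above 25 N).
It fails at once if the bottle is driven against the panel with more than 25 N (contact force between bottle and panel above 25 N).
It fails at once if the standing bottle is pressed against the kerb with more than 12 N (angle between bottle_base's own z axis and vertical below 0.1 rad and contact force between bottle and panel above 12 N).
It fails at once if the bottle is lifted off the bench (height (world z) of bottle_base above 0.06 m).
It fails at once if another bottle is shifted by more than 15 mm or tipped (distance of any of red_bottle, yellow_bottle, pigment_bottle, dropper_bottle from where it was at the start of the episode above 0.015 m or angle between any of red_bottle, yellow_bottle, pigment_bottle, dropper_bottle's own z axis and vertical above 0.25 rad).
It also fails if it takes over 61 s, if anything falls off the work surface, if the arm or the gripper's body presses on something with over 40 N, if the wrist force passes 120 N, or if a joint passes its speed limit or range.

ROBOT

A 6-joint arm with a two-finger parallel gripper is mounted at the origin on the work surface. World frame = base frame: x ahead of the robot, y to its left, z up, the work surface at z = 0. Lengths are in m, angles in rad, forces in N, time in s.
With the tool pointing down it reaches from about 0.35 to 0.85 m from the base axis. Payload 8.1 kg.
Tool frame: the origin (TCP) lies at the very end of the fingers, on their centre line; the grasp point (between the pads) lies 19 mm behind it; z points along the fingers, y is the direction in which the jaws open and shut (so a half turn about z gives the same grasp; the last joint's range is limited). The gripper opens to 93 mm and grips with 3 to 60 N. Pads are 15 mm wide; open, the fingers measure 128 mm over their backs; the gripper's body (75 mm by 188 mm) begins 65 mm behind the grasp point.
Start: joints at [-1.364, 0.13, 1.488, -0, 1.523, -0.085], TCP at [0.173, -0.575, 0.219] pointing down, gripper open.
Joint ranges: [-2.96, 2.96], [-0.89, 2.26], [0.02, 2.5], [-1.34, 4.48], [0, 2.73], [-2.66, 2.66]. Speed limits (rad/s): [2.39, 2.39, 2.79, 3.14, 3.14, 3.14].

INTERFACE

Orientations are given as a rotation vector (axis times angle).
In Python, from plant import * gives the robot as it stands.
- The arm moves only by the tool apply_moves, never from a script. Its argument "commands" is one flat list of numbers, 7 for each row, row after row: the shift along the world's x, y, z in cm, then the turn, a rotation vector about the world's x, y, z in rad, then the finger opening in cm, from 0 to 9.3. A call has 1 to 8 rows; each row shifts and turns the pose as measured when the row begins; what a row does not reach is not made up. A row lasts 1/8 s, in which the tool goes at most 62.5 mm and 10.7 degrees, less where a joint would pass 70% of its speed; a pose out of reach is approached as far as the arm can. A call with a gripper value outside its range is refused whole. The fingers move at their own pace and stop on an object; "squeeze" is the grip in N (left out, the last holds). Time passes only in rows, so rows that do not move let the fingers close. It gives the time, the measured TCP pose, the force and the opening at its end, in the units of the state.
- read_state(): the state, without advancing time (a new reading comes with each control period).
- read_camera(name): name is "side" or "top" or "wrist"; returns (picture, depth): 480x640x3 uint8, blue, green, red; 480x640 float32, m along the optical axis (not along the pixel's ray), 0 where there is no reading.
- camera_model(name): a dict with "intrinsics" (3x3 intrinsics, pixels), "R" (3x3) and "t" (3): a world point X has camera coordinates R X + t. Camera axes: x right, y down, z forward; pixel columns grow to the right and rows downward; lengths in m; the calibration is good to about 2 mm. A picture is of the moment at which its call begins: read the wrist's pose just before it. camera_model takes no time and is no camera call; for the wrist camera it gives the pose at the moment of the call.
- close_job(): hands the job in, once; it reports no verdict.
Trained networks look in the newest picture that a camera, given by its name, has taken for a name from the list of things; names that differ only in an ending like _2 or _b are one class to them, and where a whole thing is asked for, a point or a joint stands for the part that bears it (a point fixed in the world has none). Each returns a list of dicts, best first, with "conf" (0 to 1); they miss things now and then, are a little off and sometimes report something else, mostly with a low value. They report only what shows in the picture. A call takes as long as a camera call. They do not tell look-alikes from the thing itself.
- find_in(query, camera): "point" ([x, y, z] in m, in the coordinates of the camera as it stood for that picture, good to about 4 mm: the middle of the surface that is visible of it).
- cut_out(query, camera): "mask" (480x640 bool, what is visible of it).
- spot_point(query, camera): "point" ([x, y, z] in m, in the coordinates of the camera as it stood for that picture, good to about 4 mm: a listed point, or the origin of a listed thing).
The state is a dict: "t": time; "q": joint angles; "dq": joint speeds; "joint_torque": joint torques, N m; "tool_pos": TCP position; "orientation": TCP orientation; "force": force on the tool from outside, world axes, zero at the start; "wrist_torque": the same for the moment, N m; "opening": finger opening in m.
Only numpy, scipy, OpenCV 4.12 (cv2) and the standard library are available. Lean on these libraries where they do the work, as an engineer would, in place of code of your own. Each camera call takes 0.05 s, during which the arm holds its last target. There are 200 camera calls.

## Working session

There is one attempt and no reset: what is moved stays moved. The work goes in short steps, Python scripts to look and compute and a tool call to move; the robot and the scene stay as the last step left them, time stands still between calls to the robot, and variables do not carry over. Pictures are saved under pics/ and viewed, about 8 in all and at most 12, crops included, and the job is handed in when it is done.

Besides the shell and the picture viewer there is one more tool, called as a command line: name --argument value ..., lists and objects as JSON in quotes. apply_moves: Moves the arm, as the interface text tells. Its arguments: {"type":"object","properties":{"commands":{"type":"array"},"squeeze":{"type":"number"}},"required":["commands"]}

```bash
ls; mkdir -p pics
cat > h.py <<'E'
from plant import *
import numpy as np, cv2
from scipy.spatial.transform import Rotation as Ro
def w(p,c):
    m=camera_model(c); return np.array(m["R"]).T@(np.array(p)-np.array(m["t"]))
E
python3 - <<'E'
from h import *
np.set_printoptions(precision=4,suppress=True)
s=read_state(); print(s)
ims=[]
for c in ["side","top"]:
    im,d=read_camera(c); ims.append(im)
    for q in ["bottle_base","bottle_tip","bottle_mid","kerb","red_bottle","yellow_bottle"]:
        for r in spot_point(q,c)[:3]: print(c,q,round(r["conf"],2),w(r["point"],c))
cv2.imwrite("pics/a.png",cv2.resize(ims[0],(640,480)));cv2.imwrite("pics/b.png",ims[1])
E
```

```text
pics
{'t': 0.0, 'q': array([-1.3644,  0.1312,  1.4893, -0.    ,  1.523 , -0.0854]), 'dq': array([ 0.0011, -0.0001,  0.0002, -0.0003, -0.0004, -0.0003]), 'joint_torque': array([  0.0014, -55.9844, -49.1753,   0.0769,   0.0353,  -0.0001]), 'tool_pos': array([ 0.1725, -0.5741,  0.2176]), 'orientation': array([-3.1064, -0.4564,  0.0002]), 'force': array([-0.22  , -0.0046,  0.1956]), 'wrist_torque': array([-0.0126, -0.0117,  0.0166]), 'opening': 0.09251378214485888}
side bottle_base 0.72 [0.4248 0.2539 0.0316]
side bottle_base 0.63 [0.5586 0.0329 0.0326]
side bottle_base 0.6 [0.2166 0.299  0.0373]
side bottle_tip 0.85 [0.3527 0.0728 0.0328]
side bottle_tip 0.66 [ 0.5396 -0.1649  0.0343]
side bottle_tip 0.26 [0.5569 0.033  0.0334]
side bottle_mid 0.94 [ 0.5497 -0.068   0.0374]
side bottle_mid 0.76 [0.386  0.1599 0.0353]
side kerb 0.86 [ 0.5808 -0.1789 -0.0001]
side red_bottle 0.7 [ 0.7446 -0.1514  0.0012]
side yellow_bottle 0.75 [ 0.4281 -0.1454 -0.0037]
top bottle_base 0.84 [ 0.3371 -0.267   0.0395]
top bottle_base 0.74 [0.5576 0.035  0.0363]
top bottle_base 0.72 [0.2224 0.2971 0.0296]
top bottle_tip 0.92 [ 0.5358 -0.1616  0.0345]
top bottle_tip 0.76 [0.3544 0.0794 0.0367]
top bottle_tip 0.73 [ 0.1471 -0.2921  0.0365]
top bottle_mid 0.93 [ 0.2398 -0.2752  0.0337]
top bottle_mid 0.71 [0.3836 0.1647 0.0352]
top bottle_mid 0.64 [0.1728 0.3841 0.0353]
top kerb 0.88 [ 0.5774 -0.1829 -0.0005]
top kerb 0.46 [0.5582 0.0293 0.0351]
top red_bottle 0.72 [ 0.7457 -0.149  -0.0011]
top yellow_bottle 0.94 [ 0.4194 -0.1445 -0.0026]
```

View pics/a.png

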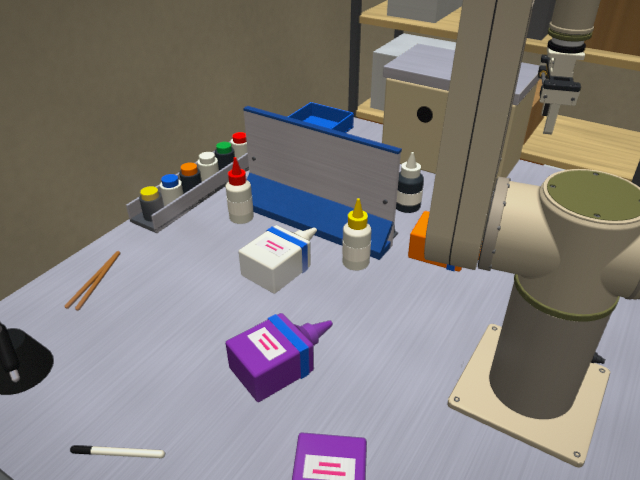

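View pics/b.png

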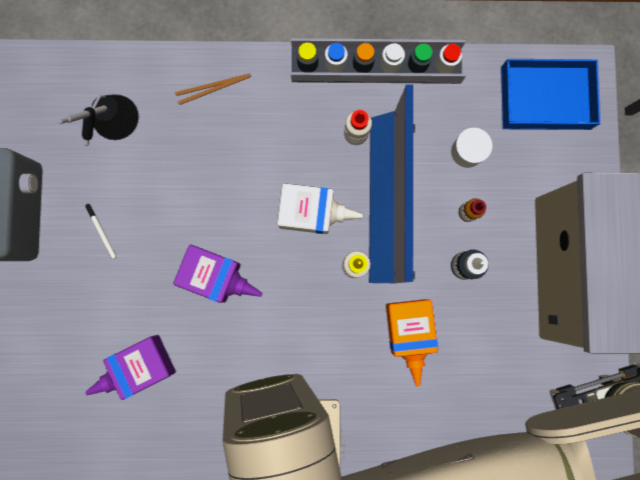

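Side view: the white bottle with its blue band is at about (278,257), between the red cap (237,165) and the yellow cap (357,215). Top view: it is at (305,207), nozzle right towards the blue slope at x≈370. The purple and orange ones are decoys. Next I'll measure the slope and the bottle from depth.

```bash
cat >> h.py <<'E'
np.set_printoptions(precision=4,suppress=True)
def cloud(c):
    im,d=read_camera(c); m=camera_model(c); K=np.array(m["intrinsics"])
    v,u=np.mgrid[:480,:640]
    P=np.stack([(u-K[0,2])/K[0,0]*d,(v-K[1,2])/K[1,1]*d,d],-1)
    X=(P-np.array(m["t"]))@np.array(m["R"]); X[d==0]=np.nan
    return im,X
E
python3 - <<'E'
from h import *
im,X=cloud("top"); 
x,y,z=X[...,0],X[...,1],X[...,2]
hsv=cv2.cvtColor(im,cv2.COLOR_BGR2HSV)
blue=(hsv[...,0]>100)&(hsv[...,0]<125)&(hsv[...,1]>150)
s=blue&(x>.36)&(x<.82)&(y<-.17)&(y>-.25)&(z>.024)&(z<.068)
A=np.c_[x[s],y[s],np.ones(s.sum())]; c=np.linalg.lstsq(A,z[s],rcond=None)[0]
print("slope",s.sum(),c,"rms",np.std(A@c-z[s]),"normal ang from -y",np.arctan2(c[0],-c[1]),"x range",x[s].min(),x[s].max())
for xx in(.4,.58,.76): print("kerb y at",xx,(.02-c[2]-c[0]*xx)/c[1])
read_camera("top")
for r in cut_out("bottle","top")[:5]:
    m=r["mask"]; k=m&(z>.06)&(z<.085); p=np.c_[x[k],y[k]]
    if len(p)<50: continue
    print(r["conf"],cv2.minAreaRect(p.astype(np.float32)*1000), "mask mean",np.nanmean(X[m],0), z[k].mean())
R=Ro.from_rotvec(read_state()["orientation"]).as_matrix();print(R)
E
```

```text
slope 3207 [-0.0168 -1.0418 -0.1585] rms 0.0029818038180381068 normal ang from -y -0.016076693789357315 x range 0.38018660244043734 0.7785782901791937
kerb y at 0.4 -0.17774318421372057
kerb y at 0.58 -0.1806372384325992
kerb y at 0.76 -0.18353129265147786
0.85 ((394.9045104980469, 186.49398803710938), (147.03150939941406, 100.7540512084961), 69.23524475097656) mask mean [0.394  0.1827 0.0641] 0.06996975107421151
0.82 ((262.5578918457031, -274.6539001464844), (148.81045532226562, 101.37299346923828), 6.155087947845459) mask mean [ 0.2655 -0.271   0.0653] 0.0702322992138129
0.71 ((183.94459533691406, 358.29937744140625), (100.6714096069336, 145.27792358398438), 27.071104049682617) mask mean [0.187  0.3509 0.0647] 0.07039420327403247
[[ 0.9577  0.2877  0.    ]
 [ 0.2877 -0.9577 -0.    ]
 [ 0.      0.     -1.    ]]
```

apply_moves --commands '[0, 0, 6, 0, 0, 0, 5.5, 1, 1, 6, 0, 0, 0.09, 5.5, 2.7, 5, 0, 0, 0, 0.09, 5.5, 2.7, 5, 0, 0, 0, 0.09, 5.5, 2.7, 5, 0, 0, 0, 0.09, 5.5, 2.7, 5, 0, 0, 0, 0.09, 5.5, 2.7, 5, 0, 0, 0, 0.09, 5.5, 2.7, 5, 0, 0, 0, 0.09, 5.5]'

```text
t: 1.85
tool_pos: [0.3461, -0.257, 0.3413]
orientation: [2.804, 1.414, -0.001]
force: [0.6, -0.3, 0.7]
opening: 0.0551
```

apply_moves --commands '[2.7, 5, 0, 0, 0, 0.09, 5.5, 2.7, 5, 0, 0, 0, 0.09, 5.5, 2.7, 5, 0, 0, 0, 0.09, 5.5, 2.7, 5, 0, 0, 0, 0.09, 5.5, 2.7, 5, 0, 0, 0, 0.09, 5.5, 2.7, 5, 0, 0, 0, 0.09, 5.5, 2.7, 5, 0, 0, 0, 0.09, 5.5, 2.7, 5, 0, 0, 0, 0.09, 5.5]'

```text
t: 2.85
tool_pos: [0.5672, 0.1579, 0.3438]
orientation: [2.093, 2.333, 0.009]
force: [1.0, -1.2, 0.5]
opening: 0.0551
```

```bash
cat >> h.py <<'E'
TH=-0.016  # angle of kerb y axis about world z
def Rt(tilt,th=TH):
    y=np.array([np.cos(th),np.sin(th),0]); n=np.array([np.sin(th),-np.cos(th),0])
    z=np.sin(tilt)*n-np.cos(tilt)*np.array([0,0,1.]); return np.c_[np.cross(y,z),y,z]
def delta(p,tilt,th=TH):
    s=read_state(); R=Ro.from_rotvec(s["orientation"]).as_matrix()
    print("dpos cm",(np.array(p)-s["tool_pos"])*100,"rot",Ro.from_matrix(Rt(tilt,th)@R.T).as_rotvec(),"t",s["t"],"F",s["force"],"q",s["q"])
E
python3 - <<'E'
from h import *
delta([.557,.10,.10],.61)
im,X=cloud("top"); x,y,z=X[...,0],X[...,1],X[...,2]
for q in("bottle_base","bottle_tip"):
    for c in("top","side"):
        if c=="side": read_camera(c)
        for r in spot_point(q,c)[:4]:
            p=w(r["point"],c)
            if abs(p[0]-.55)<.06 and -.25<p[1]<.08: print(c,q,r["conf"],p)
k=(z>.06)&(z<.08)&(x>.48)&(x<.64)&(y>-.12)&(y<.09)
print(cv2.minAreaRect(np.c_[x[k],y[k]].astype(np.float32)*1000),k.sum())
cv2.imwrite("pics/c.png",im)
E
```

```text
dpos cm [ -1.0167  -5.7877 -24.3842] rot [-0.6086 -0.0191 -0.1232] t 2.85 F [ 1.0457 -1.236   0.5385] q [ 0.1859  0.0744  1.3225 -0.0023  1.7356  0.0772]
top bottle_base 0.57 [0.558  0.0347 0.038 ]
side bottle_base 0.98 [0.5583 0.0339 0.0311]
top bottle_tip 0.94 [ 0.5372 -0.1623  0.0355]
side bottle_tip 0.81 [ 0.5388 -0.1646  0.0344]
((551.2413330078125, -40.0953369140625), (144.39596557617188, 102.05694580078125), 83.35498046875) 2302
```

apply_moves --commands '[-0.2, -0.7, -3, -0.122, -0.004, -0.025, 5.5, -0.2, -0.7, -3, -0.122, -0.004, -0.025, 5.5, -0.2, -0.7, -3, -0.122, -0.004, -0.025, 5.5, -0.2, -0.7, -3, -0.122, -0.004, -0.025, 5.5, -0.2, -0.7, -3, -0.122, -0.004, -0.025, 5.5, 0, -1, -3, 0, 0, 0, 5.5, 0, -1, -3, 0, 0, 0, 5.5, 0, 0, 0, 0, 0, 0, 5.5]'

```text
t: 4.2
tool_pos: [0.5564, 0.0864, 0.1386]
orientation: [1.897, 1.815, -0.59]
force: [0.2, -0.2, 0.3]
opening: 0.055
```

Run:
```python
from h import *
delta([.557,.08,.012],.61)
```

```text
dpos cm [  0.0604  -0.6403 -12.6576] rot [0.019  0.0256 0.0198] t 4.2 F [ 0.206  -0.2048  0.3068] q [ 0.4256  0.341   1.5292 -0.5654  1.5641  0.5591]
```

apply_moves --commands '[0, -0.2, -4, 0.019, 0.026, 0.02, 5.5, 0, -0.2, -4, 0, 0, 0, 5.5, 0, -0.1, -3, 0, 0, 0, 5.5, 0, -0.1, -1.3, 0, 0, 0, 5.5, 0, 0, 0, 0, 0, 0, 5.5]'

```text
t: 4.82
tool_pos: [0.5634, 0.0797, 0.0253]
orientation: [1.899, 1.849, -0.574]
force: [0.5, 0.2, -0.2]
opening: 0.0549
```

Run:
```python
from h import *
delta([.557,.08,.011],.61)
```

```text
dpos cm [-0.6425  0.0347 -1.4319] rot [-0.0066  0.0163  0.0056] t 4.825 F [ 0.4898  0.2413 -0.2328] q [ 0.4003  0.4791  1.5702 -0.5609  1.386   0.616 ]
```

apply_moves --commands '[-0.5, -0.2, -1, -0.006, 0.016, 0.006, 5.5, -0.1, -1, -0.5, 0, 0, 0, 5.5, 0, -1, 0, 0, 0, 0, 5.5, 0, -1, 0, 0, 0, 0, 5.5, 0, 0, 0, 0, 0, 0, 5.5]'

```text
t: 5.45
tool_pos: [0.5597, 0.0459, 0.0138]
orientation: [1.89, 1.858, -0.588]
force: [0.3, 0.5, -0.6]
opening: 0.0549
```

Run:
```python
from h import *
delta([.557,.04,.011],.61)
im,d=read_camera("side"); cv2.imwrite("pics/d.png",im[150:350,150:450])
```

```text
dpos cm [-0.2733 -0.5915 -0.2833] rot [-0.0018  0.0052 -0.0004] t 5.45 F [ 0.3012  0.4592 -0.6225] q [ 0.3532  0.4633  1.6191 -0.5807  1.3432  0.5877]
```

View pics/d.png

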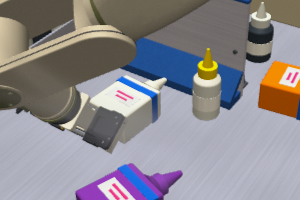

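The crop shows the fingers low behind the white bottle's base, at about (100,130). Starting the push.

apply_moves --commands '[-0.1, -0.8, -0.2, 0, 0, 0, 5.5, -0.1, -0.8, -0.1, 0, 0, 0, 5.5, 0, -0.8, 0, 0, 0, 0, 5.5, 0, -0.8, 0, 0, 0, 0, 5.5]'

```text
t: 6.0
tool_pos: [0.5581, 0.0134, 0.0108]
orientation: [1.889, 1.859, -0.585]
force: [0.1, 1.6, 0.4]
opening: 0.055
```

```bash
cat > look.py <<'E'
from h import *
import sys
delta([.557,float(sys.argv[1]),.011],float(sys.argv[2]))
s=read_state(); R=Ro.from_rotvec(s["orientation"]).as_matrix(); print("tool z",R[:,2],"y",R[:,1],"pos",s["tool_pos"])
for c in("top","side"):
    im,d=read_camera(c); P={}
    for q in("bottle_base","bottle_tip","bottle_mid"):
        for r in spot_point(q,c)[:4]:
            p=w(r["point"],c)
            if abs(p[0]-.55)<.08 and -.26<p[1]<.08: print(c,q,round(r["conf"],2),p); P.setdefault(q,p)
    if len(P)==3 or ("bottle_base" in P and "bottle_tip" in P):
        v=P["bottle_tip"]-P["bottle_base"]; print("  elev deg",np.degrees(np.arctan2(v[2],-v[1])),"yaw",np.arctan2(v[0],-v[1]),"len",np.linalg.norm(v))
    if len(sys.argv)>3 and c=="side": cv2.imwrite("pics/"+sys.argv[3],cv2.resize(im[120:360,130:450],None,fx=2,fy=2))
E
python3 look.py 0 .61
```

```text
dpos cm [-0.1126 -1.3428  0.0154] rot [-0.0028  0.0062 -0.0019] t 6.0 F [0.0795 1.5589 0.3683] q [ 0.3034  0.4339  1.6652 -0.5987  1.3033  0.5595]
tool z [-0.003  -0.5705 -0.8213] y [ 0.9999 -0.0141  0.0061] pos [0.5581 0.0134 0.0108]
top bottle_tip 0.62 [ 0.5525 -0.1882  0.033 ]
top bottle_mid 0.74 [ 0.5546 -0.0933  0.0357]
side bottle_base 0.87 [0.5559 0.0065 0.0358]
side bottle_tip 0.8 [ 0.5543 -0.1941  0.0368]
side bottle_mid 0.81 [ 0.5582 -0.0935  0.0365]
  elev deg 0.2810957530425533 yaw -0.008205210741868077 len 0.20067695433208071
```

apply_moves --commands '[0, -0.7, 0, 0, 0, 0, 5.5, 0, -0.7, 0, 0, 0, 0, 5.5, 0, -0.7, 0, 0, 0, 0, 5.5, 0, -0.7, 0, 0, 0, 0, 5.5]'

```text
t: 6.9
tool_pos: [0.5585, -0.0144, 0.0107]
orientation: [1.888, 1.861, -0.584]
force: [-1.1, 2.2, -1.0]
opening: 0.0552
```

```bash
python3 look.py -.02 .61
```

```text
dpos cm [-0.1475 -0.5613  0.0295] rot [-0.0039  0.0067 -0.0035] t 6.9 F [-1.0919  2.2306 -0.9671] q [ 0.2582  0.4109  1.6958 -0.6133  1.2732  0.5295]
tool z [-0.0017 -0.5696 -0.8219] y [ 0.9999 -0.0125  0.0066] pos [ 0.5585 -0.0144  0.0107]
top bottle_tip 0.6 [ 0.5524 -0.2147  0.0616]
top bottle_mid 0.65 [ 0.5535 -0.1169  0.0491]
side bottle_tip 0.66 [ 0.5546 -0.2159  0.0624]
side bottle_mid 0.6 [ 0.5561 -0.1183  0.0486]
```

apply_moves --commands '[0, -0.7, 0, 0, 0, 0, 5.5, 0, -0.7, 0, 0, 0, 0, 5.5, 0, -0.7, 0, 0, 0, 0, 5.5, 0, -0.7, 0, 0, 0, 0, 5.5]'

```text
t: 7.8
tool_pos: [0.5587, -0.0422, 0.0104]
orientation: [1.888, 1.863, -0.582]
force: [0.0, 3.8, -2.2]
opening: 0.055
```

```bash
python3 look.py -.05 .61
```

```text
dpos cm [-0.1722 -0.7811  0.0647] rot [-0.0054  0.0069 -0.0051] t 7.8 F [ 0.021   3.8441 -2.1514] q [ 0.2115  0.3906  1.7227 -0.6272  1.2428  0.4979]
tool z [-0.0006 -0.5684 -0.8228] y [ 0.9999 -0.011   0.0069] pos [ 0.5587 -0.0422  0.0104]
top bottle_base 0.84 [ 0.5544 -0.0426  0.033 ]
top bottle_tip 0.6 [ 0.5507 -0.2326  0.0904]
top bottle_mid 0.6 [ 0.5549 -0.1395  0.0579]
  elev deg 16.812919279649886 yaw -0.0197008830851196 len 0.19850183878241526
side bottle_tip 0.74 [ 0.5535 -0.2314  0.0914]
side bottle_mid 0.57 [ 0.5589 -0.1382  0.0667]
```

apply_moves --commands '[0, -0.6, 0.1, -0.04, 0.005, 0, 5.5, 0, -0.6, 0.1, -0.04, 0, 0, 5.5, 0, -0.6, 0, -0.04, 0, 0, 5.5, 0, -0.6, 0, -0.04, 0, 0, 5.5]'

```text
t: 8.7
tool_pos: [0.5589, -0.0664, 0.0123]
orientation: [1.776, 1.757, -0.721]
force: [0.1, 1.3, -2.0]
opening: 0.0547
```

```bash
python3 look.py -.08 .77 e.png
```

```text
dpos cm [-0.1852 -1.3583 -0.1332] rot [ 0.005   0.0037 -0.0067] t 8.7 F [ 0.1163  1.3218 -1.9564] q [ 0.2529  0.4793  1.6922 -0.7752  1.3115  0.6057]
tool z [-0.0038 -0.6996 -0.7145] y [ 0.9999 -0.0093  0.0038] pos [ 0.5589 -0.0664  0.0123]
top bottle_base 0.62 [ 0.5534 -0.0646  0.0275]
top bottle_tip 0.73 [ 0.5538 -0.2308  0.1331]
top bottle_tip 0.2 [ 0.5784 -0.1809  0.0023]
top bottle_mid 0.87 [ 0.5555 -0.1517  0.0823]
  elev deg 32.43116905671859 yaw 0.002416277121682483 len 0.19688709962818796
side bottle_base 0.65 [ 0.5544 -0.0685  0.0284]
side bottle_tip 0.91 [ 0.5542 -0.23    0.1342]
side bottle_mid 0.65 [ 0.5576 -0.1509  0.087 ]
  elev deg 33.22696866878684 yaw -0.0009161843150306204 len 0.19305729719438222
```

View pics/e.png

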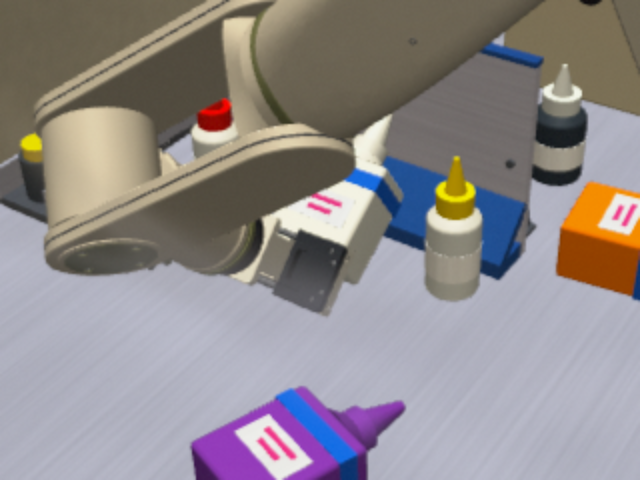

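The bottle leans about 33°, nozzle on the metal panel, and the neighbours haven't moved. Continuing.

apply_moves --commands '[0, -0.6, 0, -0.03, 0.004, -0.006, 5.5, 0, -0.6, 0, -0.03, 0, 0, 5.5, 0, -0.6, 0, -0.03, 0, 0, 5.5, 0, -0.6, 0, -0.03, 0, 0, 5.5]'

```text
t: 9.6
tool_pos: [0.5596, -0.0915, 0.0132]
orientation: [1.701, 1.671, -0.816]
force: [-0.3, 2.0, -2.0]
opening: 0.0551
```

```bash
python3 look.py -.08 .9
```

```text
dpos cm [-0.2619  1.1537 -0.2204] rot [-0.002   0.0041  0.0002] t 9.6 F [-0.3018  1.9841 -2.035 ] q [ 0.2612  0.5522  1.6685 -0.8784  1.3607  0.6755]
tool z [-0.0102 -0.782  -0.6232] y [ 0.9999 -0.0162  0.004 ] pos [ 0.5596 -0.0915  0.0132]
top bottle_tip 0.65 [ 0.5516 -0.229   0.1612]
top bottle_mid 0.56 [ 0.5575 -0.1603  0.0947]
side bottle_base 0.55 [ 0.5501 -0.0931  0.021 ]
side bottle_tip 0.65 [ 0.5539 -0.0947  0.0242]
side bottle_mid 0.78 [ 0.5563 -0.1617  0.0981]
  elev deg 63.18477680674994 yaw 1.172297079459727 len 0.005249761899362626
```

apply_moves --commands '[0, -0.6, 0, 0, 0, 0, 5.5, 0, -0.6, 0, 0, 0, 0, 5.5, 0, -0.5, 0, 0, 0, 0, 5.5, 0, -0.3, 0, 0, 0, 0, 5.5]'

```text
t: 10.5
tool_pos: [0.5597, -0.1118, 0.0129]
orientation: [1.705, 1.674, -0.811]
force: [-0.4, 2.7, -4.6]
opening: 0.0551
```

```bash
python3 look.py -.1 .9
```

```text
dpos cm [-0.2697  1.1777 -0.1913] rot [-0.007   0.0049  0.0002] t 10.5 F [-0.4082  2.7347 -4.587 ] q [ 0.2262  0.5357  1.6898 -0.8928  1.3327  0.6611]
tool z [-0.0096 -0.7789 -0.6271] y [ 0.9999 -0.0163  0.0048] pos [ 0.5597 -0.1118  0.0129]
top bottle_base 0.83 [ 0.555  -0.117   0.0233]
top bottle_tip 0.69 [ 0.5511 -0.2285  0.1813]
top bottle_mid 0.72 [ 0.554  -0.1719  0.104 ]
  elev deg 54.79214785531209 yaw -0.034516207519592994 len 0.19345185447547414
side bottle_tip 0.55 [ 0.5558 -0.1741  0.1059]
side bottle_tip 0.5 [ 0.5559 -0.1175  0.02  ]
side bottle_mid 0.85 [ 0.5557 -0.1728  0.1055]
```

apply_moves --commands '[0, -0.4, 0, 0, 0, 0, 5.5, 0, 6.2, 0, 0, 0, 0, 5.5, 0, 6.2, 0, 0, 0, 0, 5.5, 0, 0, 0, 0, 0, 0, 5.5, 0, 0, 0, 0, 0, 0, 5.5, 0, 0, 0, 0, 0, 0, 5.5]'

```text
t: 11.65
tool_pos: [0.5617, 0.0082, 0.0167]
orientation: [1.705, 1.666, -0.811]
force: [-0.4, -1.0, -0.3]
opening: 0.055
```

```bash
python3 look.py -.1 .61 f.png
```

```text
dpos cm [ -0.4742 -10.8238  -0.574 ] rot [0.2872 0.0043 0.0042] t 11.65 F [-0.3671 -0.984  -0.2577] q [ 0.4125  0.6311  1.541  -0.7968  1.4828  0.7278]
tool z [-0.0089 -0.7815 -0.6239] y [ 0.9998 -0.0188  0.0094] pos [0.5617 0.0082 0.0167]
top bottle_tip 0.86 [ 0.5548 -0.1084  0.1922]
top bottle_mid 0.8 [ 0.5548 -0.1095  0.0949]
top bottle_mid 0.46 [ 0.5821 -0.1759 -0.0006]
side bottle_base 0.78 [ 0.5533 -0.108  -0.0008]
side bottle_tip 0.51 [ 0.5575 -0.1112 -0.0001]
side bottle_mid 0.92 [ 0.5578 -0.1103  0.1005]
  elev deg 13.280435880154698 yaw 0.9117148247246238 len 0.0053338541412378555
```

View pics/f.png

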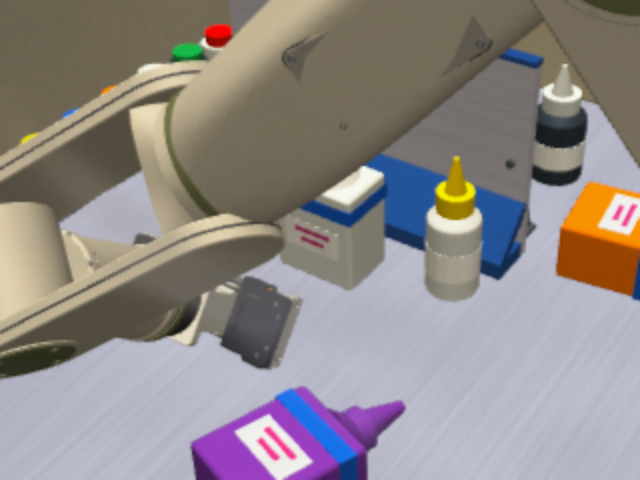

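The bottle stands upright at about (0.555, −0.109), roughly 36 mm short of home, and the yellow bottle hasn't moved. Approaching the foot.

apply_moves --commands '[-0.2, -2, -0.2, 0, -0.004, 0.003, 5.5, -0.2, -2, -0.2, 0, -0.004, 0, 5.5, 0, -2, 0, 0, 0, 0, 5.5, 0, 0, 0, 0, 0, 0, 5.5]'

```text
t: 12.55
tool_pos: [0.5575, -0.0539, 0.0124]
orientation: [1.704, 1.663, -0.801]
force: [-0.2, 0.3, -0.8]
opening: 0.0548
```

apply_moves --commands '[0, -0.5, 0, 0, 0, 0, 5.5, 0, -0.5, 0, 0, 0, 0, 5.5, 0, -0.5, 0, 0, 0, 0, 5.5, 0, -0.5, 0, 0, 0, 0, 5.5]'

```text
t: 13.05
tool_pos: [0.5583, -0.0739, 0.0127]
orientation: [1.704, 1.664, -0.799]
force: [-0.3, 1.0, 0.5]
opening: 0.0553
```

```bash
python3 look.py -.105 .9
```

```text
dpos cm [-0.134  -3.1138 -0.1725] rot [-0.0044  0.0189 -0.0014] t 13.05 F [-0.2828  0.9638  0.4667] q [ 0.2912  0.554   1.6651 -0.868   1.3703  0.7015]
tool z [ 0.0003 -0.7805 -0.6251] y [ 0.9997 -0.0147  0.0188] pos [ 0.5583 -0.0739  0.0127]
top bottle_tip 0.77 [ 0.5566 -0.1142  0.1948]
top bottle_mid 0.77 [ 0.5547 -0.1142  0.097 ]
side bottle_mid 0.92 [ 0.5581 -0.1179  0.1   ]
```

apply_moves --commands '[-0.05, -0.5, 0, 0, 0.019, 0, 5.5, 0, -0.5, 0, 0, 0, 0, 5.5, 0, -0.5, 0, 0, 0, 0, 5.5, 0, -0.4, 0, 0, 0, 0, 5.5]'

```text
t: 13.95
tool_pos: [0.5579, -0.0935, 0.0127]
orientation: [1.7, 1.678, -0.818]
force: [0.2, 1.7, 0.7]
opening: 0.0547
```

```bash
python3 look.py -.105 .9
```

```text
dpos cm [-0.093  -1.1483 -0.1674] rot [-0.0045 -0.0015 -0.0018] t 13.95 F [0.1678 1.6702 0.7419] q [ 0.2575  0.5482  1.6739 -0.8774  1.3575  0.6684]
tool z [-0.0121 -0.7804 -0.6251] y [ 0.9999 -0.0142 -0.0015] pos [ 0.5579 -0.0935  0.0127]
top bottle_base 0.95 [ 0.5553 -0.1335  0.0005]
top bottle_tip 0.66 [ 0.553  -0.1335  0.1919]
top bottle_tip 0.47 [ 0.5506 -0.1329  0.0003]
top bottle_mid 0.68 [ 0.5548 -0.1346  0.0957]
  elev deg 89.98694696454551 yaw -1.5511901930961702 len 0.19140765397444254
side bottle_mid 0.65 [ 0.5604 -0.1341  0.1003]
```

apply_moves --commands '[0, -0.25, 0, 0, 0, 0, 5.5, 0, -0.25, 0, 0, 0, 0, 5.5, 0, -0.2, 0, 0, 0, 0, 5.5]'

```text
t: 14.72
tool_pos: [0.5582, -0.0998, 0.0127]
orientation: [1.7, 1.679, -0.817]
force: [-0.3, 1.6, 0.7]
opening: 0.0549
```

apply_moves --commands '[0, -0.1, 0, 0, 0, 0, 5.5]'

```text
t: 14.85
tool_pos: [0.5582, -0.101, 0.0127]
orientation: [1.7, 1.678, -0.817]
force: [-0.6, 0.6, -1.5]
opening: 0.0552
```

apply_moves --commands '[0, -0.1, 0, 0, 0, 0, 5.5]'

```text
t: 14.98
tool_pos: [0.5582, -0.1021, 0.0127]
orientation: [1.7, 1.678, -0.817]
force: [1.1, 1.9, 0.1]
opening: 0.0548
```

apply_moves --commands '[0, -0.1, 0, 0, 0, 0, 5.5]'

```text
t: 15.1
tool_pos: [0.5582, -0.1031, 0.0127]
orientation: [1.7, 1.678, -0.817]
force: [0.2, 1.1, 0.4]
opening: 0.0547
```

apply_moves --commands '[0, -0.08, 0, 0, 0, 0, 5.5]'

```text
t: 15.22
tool_pos: [0.5582, -0.1039, 0.0127]
orientation: [1.7, 1.678, -0.817]
force: [-0.3, 1.8, -0.4]
opening: 0.0551
```

apply_moves --commands '[0, -0.08, 0, 0, 0, 0, 5.5]'

```text
t: 15.35
tool_pos: [0.5582, -0.1048, 0.0126]
orientation: [1.7, 1.679, -0.817]
force: [-0.6, 1.3, 0.2]
opening: 0.0548
```

```bash
python3 look.py -.105 .9 g.png
```

```text
dpos cm [-0.1218 -0.0219 -0.1632] rot [-0.005  -0.0012 -0.0028] t 15.35 F [-0.5563  1.314   0.1821] q [ 0.2389  0.5403  1.6852 -0.8873  1.3428  0.6612]
tool z [-0.0111 -0.7801 -0.6255] y [ 0.9999 -0.0132 -0.0012] pos [ 0.5582 -0.1048  0.0126]
top bottle_base 0.95 [ 0.5533 -0.144  -0.0012]
top bottle_tip 0.83 [ 0.5526 -0.1488  0.1936]
top bottle_mid 0.69 [ 0.5547 -0.1472  0.0915]
  elev deg 88.5915827789182 yaw -0.14569595961242063 len 0.19478218604379602
side bottle_mid 0.82 [ 0.5597 -0.1496  0.1008]
```

apply_moves --commands '[0, -0.07, 0, 0, 0, 0, 5.5]'

```text
t: 15.88
tool_pos: [0.5583, -0.1054, 0.0126]
orientation: [1.7, 1.679, -0.817]
force: [-0.6, 2.9, 0.4]
opening: 0.0547
```

apply_moves --commands '[0, -0.07, 0, 0, 0, 0, 5.5]'

```text
t: 16.0
tool_pos: [0.5583, -0.1057, 0.0126]
orientation: [1.7, 1.679, -0.816]
force: [-2.0, 7.2, 1.7]
opening: 0.0551
```

apply_moves --commands '[0, -0.07, 0, 0, 0, 0, 5.5]'

```text
t: 16.12
tool_pos: [0.5584, -0.1058, 0.0125]
orientation: [1.7, 1.68, -0.815]
force: [-1.4, 8.0, 2.7]
opening: 0.0548
```

```bash
python3 look.py -.105 .9; python3 -c "
from h import *
for i in range(3):
    read_camera('top'); print(read_state()['force'])
im,X=cloud('top');x,y,z=X[...,0],X[...,1],X[...,2]
k=(z>.112)&(z<.128)&(x>.48)&(x<.64)&(y>-.22)&(y<-.08)
print(cv2.minAreaRect(np.c_[x[k],y[k]].astype(np.float32)*1000),k.sum())"
```

```text
dpos cm [-0.1359  0.0763 -0.1528] rot [-0.0066 -0.0007 -0.0032] t 16.125 F [-1.4334  7.9676  2.7242] q [ 0.2367  0.5386  1.6869 -0.8875  1.3402  0.6598]
tool z [-0.0105 -0.7792 -0.6267] y [ 0.9999 -0.0128 -0.0008] pos [ 0.5584 -0.1058  0.0125]
top bottle_base 0.82 [ 0.5551 -0.144  -0.0026]
top bottle_tip 0.59 [ 0.5534 -0.1476  0.1945]
top bottle_mid 0.96 [ 0.5557 -0.1444  0.0952]
  elev deg 88.96867306042083 yaw -0.42935592790211263 len 0.19716794871378066
side bottle_base 0.72 [ 0.5548 -0.1466 -0.0033]
side bottle_tip 0.3 [ 0.5587 -0.1484  0.0987]
side bottle_mid 0.97 [ 0.5567 -0.1448  0.0997]
  elev deg 88.99189631783294 yaw 1.1420738889061464 len 0.10209118473208154
[-2.18    6.1671  1.1276]
[-1.2935  6.0533  1.9854]
[-2.0322  5.8736  2.0801]
((555.743896484375, -146.41229248046875), (69.61497497558594, 100.86798858642578), 89.56645202636719) 939
```

apply_moves --commands '[0, -0.07, 0, 0, 0, 0, 5.5]'

```text
t: 16.85
tool_pos: [0.5585, -0.1057, 0.0125]
orientation: [1.701, 1.68, -0.814]
force: [-1.7, 6.4, 1.5]
opening: 0.0548
```

apply_moves --commands '[0, 0.5, 0, 0, 0, 0, 5.5, 0, 2, 0, 0, 0, 0, 5.5, 0, 4, 0, 0, 0, 0, 5.5, 0, 4, 0.5, 0, 0, 0, 5.5, 0, 3, 1, 0, 0, 0, 5.5, 0, 0, 0, 0, 0, 0, 5.5]'

```text
t: 17.6
tool_pos: [0.5574, 0.0373, 0.0279]
orientation: [1.7, 1.68, -0.815]
force: [0.3, 0.0, -0.2]
opening: 0.055
```

```bash
python3 look.py -.105 .9 i.png; python3 -c "
from h import *
im,X=cloud('top');x,y,z=X[...,0],X[...,1],X[...,2]
k=(z>.112)&(z<.128)&(x>.48)&(x<.64)&(y>-.22)&(y<-.08)
print(cv2.minAreaRect(np.c_[x[k],y[k]].astype(np.float32)*1000),k.sum())
for q in('red_bottle','yellow_bottle'): print(q,w(spot_point(q,'top')[0]['point'],'top'))
cv2.imwrite('pics/j.png',im)"
```

```text
dpos cm [ -0.0361 -14.2271  -1.6897] rot [-0.0072 -0.0006 -0.0037] t 17.6 F [ 0.3094  0.0247 -0.2288] q [ 0.4546  0.631   1.5121 -0.7698  1.5262  0.72  ]
tool z [-0.01   -0.7788 -0.6272] y [ 0.9999 -0.0123 -0.0007] pos [0.5574 0.0373 0.0279]
top bottle_base 0.87 [ 0.5559 -0.1432  0.0008]
top bottle_tip 0.64 [ 0.5553 -0.1472  0.1937]
top bottle_mid 0.71 [ 0.5757 -0.1798 -0.0005]
top bottle_mid 0.57 [ 0.557  -0.1471  0.0976]
  elev deg 88.80711994130512 yaw -0.13422159280024018 len 0.19295890754251271
side bottle_base 0.83 [ 0.555  -0.1444 -0.0005]
side bottle_mid 0.6 [ 0.5607 -0.1489  0.1002]
((555.5961303710938, -146.46986389160156), (69.59317779541016, 101.01167297363281), 89.63591766357422) 932
red_bottle [ 0.7435 -0.1532 -0.0024]
yellow_bottle [ 0.4181 -0.1424 -0.0013]
```

View pics/j.png

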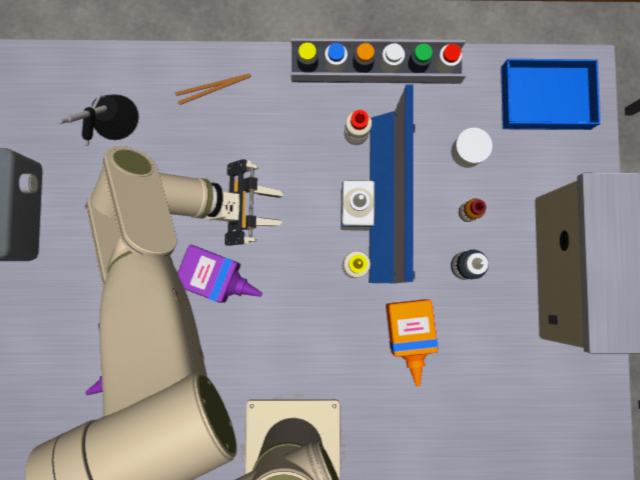

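The bottle stands at (358,203), flush with the kerb between red (359,122) and yellow (357,264). The hand is clear and nothing else has moved, so I'm handing in.

```bash
python3 -c "
from h import *
print(close_job())"
```

```text
the job is handed in; nothing more can be done
None
```

The white bottle now stands upright against the blue kerb, between the red-capped and yellow-capped bottles. I handed the job in at about 18 s of the 61 s; no verdict was reported.

**What I did:** I pushed the base near the bench with the hand tilted back 35° to 51°. The nozzle slid up the panel until the bottle was about 55° up. I pushed 4 mm further, pulled the hand back briskly, and it settled upright. I then pushed its foot against the kerb and withdrew.

**Last checks:**
- **Position:** base centre at about (0.555, −0.145), which is roughly 35 mm in front of the kerb and 25 mm to the yellow-bottle side of its middle. Position readings scatter by about 2 to 4 mm, so the gap is not known more closely than that.
- **Upright and square:** upright within about 0.02 rad and square to the kerb within about 0.01 rad.
- **Forces:** the highest hand force I read was 8.0 N. It settled at 6 N while I held the press, and a last small push read 6.4 N. Sliding friction was about 2 N, so the kerb saw roughly 4 to 6 N. I inferred that from the wrist force; it was not measured at the kerb.
- **Other bottles:** red and yellow were within about 4 to 7 mm of my first readings, which is close to measuring noise. The arm did not touch them, and the final picture shows the bottles behind the panel in place.

**Weak readings:** in several pictures the networks gave wrong nozzle or centre points, for example the kerb taken for the bottle. I left those out.

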